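Close the guard of a bench foot-ring grinder into its interlock switch

TASK

Make the potter's foot grinder ready to start: slide its loose guard hood along the bed, over the grinding disc, until it is fully home with its flat tongue inside the interlock switch's slot. Then swing the latch arm fully across behind the hood, and after that press the reset button all the way down and let it come back up. Leave the stacks of bowls on the bench where they stand.

Things in the scene. Friction and masses are not known exactly. Their poses are not given: they have to be found in the camera images.
- grinder: Fixed grinder: a dark steel bed plate 250 (its x) x 360 (its y) x 12 mm on the bench. Origin under the bed's centre, at bench height; z up; the guard travels towards its +y. Two end stops at y = 95 mm stop the guard's front. A grinding disc, 80 mm across, up to 36 mm above the bench, lies at x 0, y 45. A loose stone (26 x 50 x 18 mm) lies on the bed at about x 95, y 135.
- rail_entry (a point): Start of the straight part of the guide channel: x = 0, y = 0 of the grinder, on top of the bed (12 mm above the bench). Two steel rails, 14 mm high above the bed, run from here to y = 95 mm, inner faces at x = +-67.5 mm; from here back to y = -50 mm they flare out to about x = +-90 mm. The guard has 2.5 mm of play each side in the channel. Axes as the grinder's.
- slot_mouth (a point): Centre of the mouth of the switch's slot, at x 0, y 101, z 54 mm of the grinder. The slot opens to the grinder's -y and is 32 mm wide (x), 9 mm high (z), 46 mm deep (y); axes as the grinder's. The switch is an aluminium block 64 mm wide, y = 101 to 157 mm, 81 mm tall above the bench.
- guard: Loose hood, 130 (its x) x 110 (its y) x 60 mm, 0.35 to 0.7 kg: aluminium back wall and front bar, clear closed top and sides, open below; too wide to grasp, slid by pushing its back wall. Origin: centre of its underside, on the bed. Home: origin at x 0, y 40 mm of the grinder, axes agreeing. Starts 15 to 16.5 cm short of home, up to 10 mm aside and 0.17 rad askew, on the open bed.
- guard_back (a point): Centre of the outer face of the guard's flat, full-width back wall (at the guard's y = -55 mm), 30 mm above the guard's underside, 42 mm above the bench: where to push. Axes as the guard's.
- tongue_tip (a point): Middle of the tip of the flat steel tongue that sticks out 36 mm ahead (+y) of the guard's front: 24 mm wide (x; 17 mm in its last 7 mm), 4 mm thick, 42 mm above the guard's underside (54 mm above the bench). Axes as the guard's. Fully home it is 30 mm inside the slot mouth.
- latch (a joint): Angle of the latch arm about its upright pivot, -0.6 to 1.571 rad; stays where left (friction 0.04 N m). 0: points to the grinder's -y (open); grows anticlockwise seen from above; at 1.571 (its stop) it points to the grinder's +x, behind the home guard's back wall, 5 mm from it. Starts at -0.4 to -0.1. It hits the guard if that is not home.
- latch_pivot (a point): Pivot of the latch arm, at x = -102, y = -30, z = 32 mm of the grinder (mid-thickness of the arm). The arm is a flat steel bar 77 mm long, 20 mm wide, 8 mm thick.
- latch_knob (a point): Middle of the upright round black knob on the latch arm, 65 mm from the pivot: 14 mm across, 30 mm tall (36 to 66 mm above the bench; this point is 51 mm above the bench).
- reset (a joint): Travel of the reset button, m: 0 up, 0.006 fully down; it springs back; fully down takes 5 N.
- reset_top (a point): Centre of the top of the round black reset button (28 mm across), pressed straight down; on a grey box on the bed at x = -85, y = 135 mm of the grinder.
- bowls_tall: A stack of five terracotta bowls, 150 mm across, 119 mm tall, at the left of the bench; origin under its centre. Leave alone.
- bowls_short: A stack of three terracotta bowls, 150 mm across, 87 mm tall, at the right of the bench; origin under its centre. Leave alone.
There are look-alikes about, which are no part of the job. Of the things that look like the guard, the middle-sized one is meant.

How it is judged:
On the way, in this order (a step that is already met when the one before it is completed fails the run):
1. the guard is home: its tongue is at least 25 mm inside the slot (y of tongue_tip in the frame of slot_mouth above 0.025 m and distance between tongue_tip and slot_mouth below 0.036 m and angle between the y axis of guard and the y axis of grinder, either way round below 0.08 rad), for 0.3 s.
2. the latch arm is swung fully across behind the home guard (value of joint latch above 1.42 rad and y of tongue_tip in the frame of slot_mouth above 0.025 m), for 0.2 s.
3. the reset button is pressed down with the guard home and latched (all of step 2 and value of joint reset above 0.0045 m), for 0.05 s.
At the end, for the whole second after the job is handed in: The guard stands flat and at rest on the bed with its tongue at least 25 mm inside the switch slot (home is 30 mm) and within 0.08 rad of straight, the latch arm is at 1.42 rad or more, and the reset button is up again (under 1.5 mm) (all of step 2 and distance between tongue_tip and slot_mouth below 0.036 m and angle between the y axis of guard and the y axis of grinder, either way round below 0.08 rad and angle between guard's own z axis and vertical below 0.08 rad and linear speed of guard below 0.01 m/s and value of joint reset below 0.0015 m); the robot touches nothing.
It fails at once if the reset button is pressed before the guard is home or before the latch is across (value of joint reset above 0.0045 m and (value of joint latch below 1.35 rad or y of tongue_tip in the frame of slot_mouth below 0.022 m)).
It fails at once if one of the two stacks of bowls is shifted by more than 20 mm (distance of any of bowls_tall, bowls_short from where it was at the start of the episode above 0.02 m).
It also fails if it takes over 59 s, if anything falls off the work surface, if the arm or the gripper's body presses on something with over 40 N, if the wrist force passes 120 N, or if a joint passes its speed limit or range.

ROBOT

A 7-joint arm with a two-finger parallel gripper is mounted at the origin on the work surface. World frame = base frame: x ahead of the robot, y to its left, z up, the work surface at z = 0. Lengths are in m, angles in rad, forces in N, time in s.
With the tool pointing down it reaches from about 0.4 to 0.85 m from the base axis. Payload 10.4 kg.
Tool frame: the origin (TCP) lies at the very end of the fingers, on their centre line; the grasp point (between the pads) lies 19 mm behind it; z points along the fingers, y is the line along which they close (so a half turn about z gives the same grasp; the last joint's range is limited). The gripper opens to 85 mm and grips with 20 to 120 N. Pads are 22 mm wide; open, the fingers measure 114 mm over their backs; the gripper's body (76 mm by 85 mm) begins 54 mm behind the grasp point. The pads swing forward as they close: fully open they stand 13 mm farther back than shut.
Start: joints at [-1.227, 0.332, -0.065, 1.46, 0.022, 1.35, -0.088], TCP at [0.224, 0.583, 0.231] pointing down, gripper open.
Joint ranges: [-2.6, 2.6], [-0.5, 2.12], [-1.47, 1.34], [0.16, 2.42], [-1.27, 4.41], [0.06, 2.06], [-2.6, 2.6]. Speed limits (rad/s): [2.22, 2.22, 2.79, 2.79, 3.14, 3.14, 3.14].

INTERFACE

Orientations are given as a unit quaternion [x, y, z, w].
In Python, from workcell import * gives the robot as it stands.
- The arm moves only by the tool step_arm, never from a script. Its argument "commands" is one flat list of numbers, 7 for each row, row after row: the finger opening in mm, from 0 to 85.4, then the shift along the world's x, y, z as a fraction of full scale, then the turn, a rotation vector about the world's x, y, z as a fraction of full scale. A call has exactly 10 rows; each row is the pose to reach, as a shift and turn from the pose commanded when the call began, turning the shorter way round; what a row does not reach only later rows make up. Full scale, the value 1, is 0.6 m for a shift and pi rad for a turn. A row lasts 1/8 s, in which the tool goes at most 62.5 mm and 10.7 degrees, less where a joint would pass 70% of its speed; a pose out of reach is approached as far as the arm can. A call with a number of a shift or a turn outside -1 to 1 is refused whole. A call with a gripper value outside its range is refused whole. The fingers move at their own pace and stop on an object; "squeeze" is the grip in N (left out, the last holds). Time passes only in rows, so rows that repeat a pose let the fingers close, or fill a call up. It gives the time, the measured TCP pose, the force, the opening and the grip force at its end, in the units of the state.
- get_obs(): the state, without advancing time (a new reading comes with each control period).
- camera(name): name is "side" or "top"; returns the picture (384x512x3 uint8, red, green, blue); there is no depth.
- camera_params(name): a dict with "mtx" (3x3 intrinsics, pixels), "extrinsics" (4x4, takes a point from world to camera coordinates). Camera axes: x right, y down, z forward; pixel columns grow to the right and rows downward; lengths in m; the calibration is good to about 2 mm. A picture is of the moment at which its call begins. camera_params takes no time and is no camera call.
- hand_in(): hands the job in; it is judged then, once.
The state is a dict: "clock": time; "joint_pos": joint angles; "joint_velocities": joint speeds; "tau": joint torques, N m; "position": TCP position; "ee_rot": TCP orientation; "ft_force": force on the tool from outside, world axes, zero at the start; "torque": the same for the moment, N m; "grip_width": opening from 0.0 (shut) to 1.0 (fully open); "grasp_force": force on a finger pad.
Only numpy, scipy, OpenCV 4.12 (cv2) and the standard library are available. Lean on these libraries where they do the work, as an engineer would, in place of code of your own. Each camera call takes 0.05 s, during which the arm holds its last target. There are 200 camera calls.

## Working session

There is one attempt and no reset: what is moved stays moved. The work goes in short steps, Python scripts to look and compute and a tool call to move; the robot and the scene stay as the last step left them, time stands still between calls to the robot, and variables do not carry over. Pictures are saved under pics/ and viewed, at most 13 in all, crops included, and the job is handed in when it is done.

Besides the shell and the picture viewer there is one more tool, called in YAML: its name, and indented under it one key for each argument. step_arm: Moves the arm, as the interface text tells. Its arguments: {"type":"object","properties":{"commands":{"type":"array","items":{"type":"number"}},"squeeze":{"type":"number"}},"required":["commands"]}

```bash
mkdir -p pics
python3 - <<'E'
from workcell import *
import cv2
for n in ("top","side"):
    cv2.imwrite(f"pics/{n}0.png",cv2.resize(camera(n)[:,:,::-1],(800,600),interpolation=cv2.INTER_CUBIC))
    print(camera_params(n))
o=get_obs();print(o['clock'],o['position'],o['ee_rot'],o['ft_force'])
E
```

```text
{'mtx': array([[499.27782946,   0.        , 257.34765006],
       [  0.        , 499.27782946, 190.02219229],
       [  0.        ,   0.        ,   1.        ]]), 'extrinsics': array([[ 0.01827645, -0.99980603, -0.00734036,  0.00171589],
       [-0.99736257, -0.01771503, -0.07038529,  0.45852943],
       [ 0.07024161,  0.00860739, -0.99749287,  1.59610467],
       [ 0.        ,  0.        ,  0.        ,  1.        ]])}
{'mtx': array([[483.87392311,   0.        , 263.24313983],
       [  0.        , 483.87392311, 191.7499477 ],
       [  0.        ,   0.        ,   1.        ]]), 'extrinsics': array([[ 0.98186054, -0.18850118, -0.02042497, -0.46089056],
       [-0.12270584, -0.54960718, -0.82636265,  0.1200246 ],
       [ 0.14454462,  0.81387914, -0.5627678 ,  1.57872472],
       [ 0.        ,  0.        ,  0.        ,  1.        ]])}
0.1 [0.22401857 0.58311639 0.23057424] [ 1.82361822e-01  9.83231273e-01 -6.50618438e-04 -7.99293059e-05] [-0.78053944  0.16789408 -0.33983821]
```

View pics/top0.png

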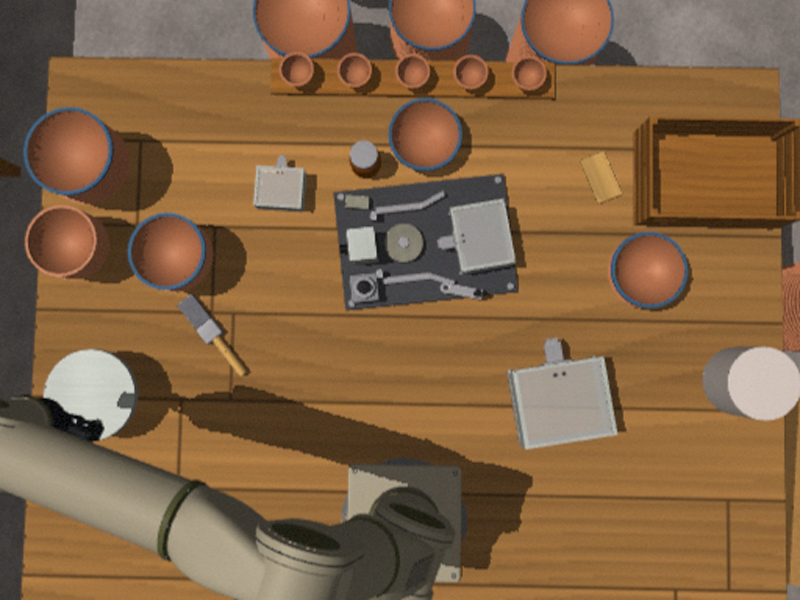

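View pics/side0.png

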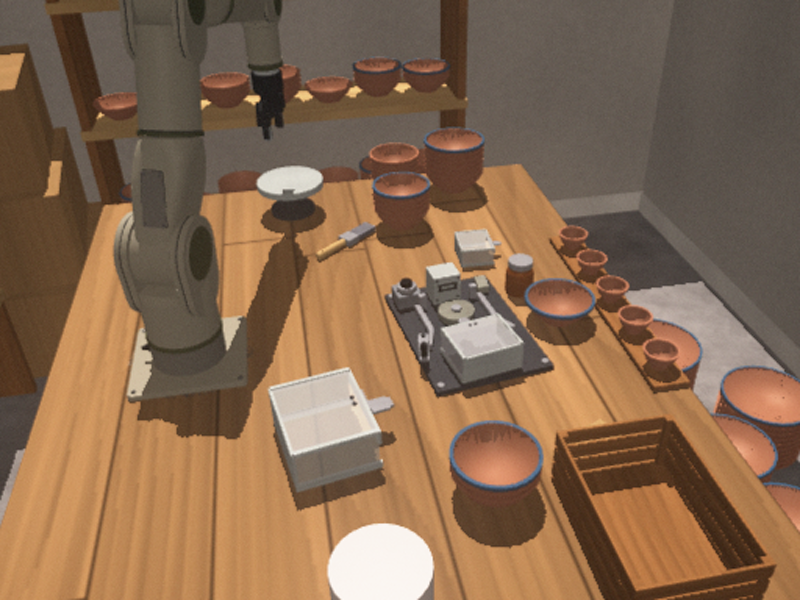

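Top view (800x600): guard look-alikes are a small hood at (280,187), a large hood at (563,403), and a middle-sized hood on the bed at (482,236). I choose the middle one. The bed corners are about (334,194), (505,175), (518,292) and (346,309). The switch is at (361,244), the reset at (364,288), and the latch pivot/knob at (445,288)/(480,293). I'll check the choice in a close crop.

```bash
cat > h.py <<'E'
from workcell import *
import cv2, numpy as np
def ray(n,uv,z):
    p=camera_params(n);E=p['extrinsics'];R,t=E[:3,:3],E[:3,3]
    c=-R.T@t; d=R.T@np.linalg.solve(p['mtx'],[uv[0],uv[1],1]); return c+d*(z-c[2])/d[2]
def proj(n,P):
    p=camera_params(n);q=p['mtx']@(p['extrinsics']@np.append(P,1))[:3]; return q[:2]/q[2]
E
python3 - <<'E'
from h import *
im=camera("top"); cv2.imwrite("pics/t.png",im[:,:,::-1])
c=im[105:205,205:340]
cv2.imwrite("pics/crop0.png",cv2.resize(c[:,:,::-1],None,fx=5.9,fy=5.9,interpolation=cv2.INTER_CUBIC))
hsv=cv2.cvtColor(im,cv2.COLOR_RGB2HSV)
m=np.zeros(im.shape[:2],np.uint8); s=(slice(105,205),slice(205,340))
m[s]=((hsv[s][...,1]<70)).astype(np.uint8)*255
m=cv2.morphologyEx(m,cv2.MORPH_OPEN,np.ones((5,5)))
cs,_=cv2.findContours(m,cv2.RETR_EXTERNAL,cv2.CHAIN_APPROX_NONE)
k=max(cs,key=cv2.contourArea); r=cv2.minAreaRect(k); b=cv2.boxPoints(r); print(r)
P=[ray("top",q,0.012) for q in b]
for i in range(4): print(b[i],P[i],np.linalg.norm(P[i]-P[i-1]))
# guard: bright, top at z=.072
g=np.zeros_like(m); s=(slice(120,185),slice(278,335)); g[s]=((hsv[s][...,2]>125)&(hsv[s][...,1]<60)).astype(np.uint8)*255
g=cv2.morphologyEx(g,cv2.MORPH_OPEN,np.ones((9,9)))
k=max(cv2.findContours(g,cv2.RETR_EXTERNAL,cv2.CHAIN_APPROX_NONE)[0],key=cv2.contourArea)
b=cv2.boxPoints(cv2.minAreaRect(k));P=[ray("top",q,0.072) for q in b]
for i in range(4): print(b[i],P[i],np.linalg.norm(P[i]-P[i-1]))
E
```

```text
((272.412353515625, 155.1671142578125), (76.73394775390625, 111.12290954589844), 83.9909896850586)
[213.13974  122.827385] [0.67643656 0.15861455 0.012     ] 0.2514233173276903
[323.65207 111.19451] [ 0.72099641 -0.20210279  0.012     ] 0.36345918581607395
[331.68497 187.50684] [ 0.47114477 -0.23029954  0.012     ] 0.2514376570651407
[221.17264 199.13971] [0.42707422 0.12648812 0.012     ] 0.3594991579131208
[287.04004 132.72   ] [ 0.63656064 -0.08046235  0.072     ] 0.1311480485131435
[322.06403 126.35199] [ 0.65864267 -0.19017423  0.072     ] 0.1119120748473911
[329.50403 167.272  ] [ 0.52972719 -0.21457524  0.072     ] 0.13120445814099663
[294.48004 173.64001] [ 0.50782508 -0.10550164  0.072     ] 0.11125085750571381
```

View pics/crop0.png

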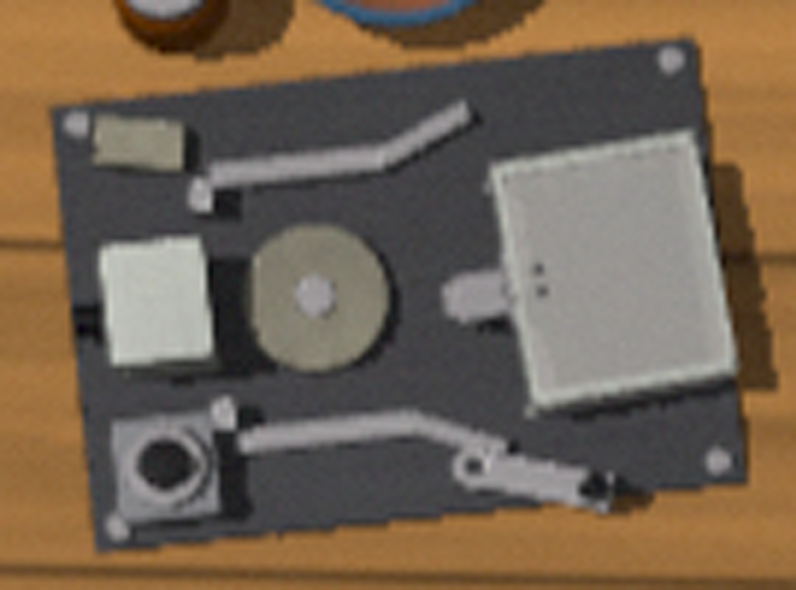

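The crop shows the middle-sized hood, and its 131 x 111 mm outline matches the guard; the bed measures 251 x 361 mm. The latch pivot is near crop (474,466) and the knob near (598,485). Next I work out the poses.

```bash
cat >> h.py <<'E'
yaw=0.1245; O=np.array([.57391,-.03682]) 
def rot(a): return np.array([[np.cos(a),-np.sin(a)],[np.sin(a),np.cos(a)]])
def W(x,y): return O+rot(yaw)@np.array([x,y])
def G(p): return rot(yaw).T@(np.array(p[:2])-O)
def gc(r,c): return np.array([205+(c+.5)/5.9-.5,105+(r+.5)/5.9-.5])
E
python3 - <<'E'
from h import *
g=np.array([[.63656,-.08046],[.65864,-.19017],[.52973,-.21458],[.50783,-.1055]]).mean(0)
print("guard G",G(g),g,"back face world",g+rot(.195)@[0,-.055])
for n,px,z in [("switch",gc(300,156),.081),("disc",gc(297,318),.036),("pivot",gc(466,474),.036),("knob",gc(485,598),.066),("stone",gc(142,138),.03),("tongue tip",gc(298,443),.056),("reset@40",gc(465,166),.04),("reset@55",gc(465,166),.055)]:
    print(n,np.round(G(ray("top",px,z))*1e3,1))
for n,p in [("rail",(0,0)),("slot",(0,.101)),("pivot",(-.102,-.03)),("reset",(-.085,.135))]: print(n,W(*p))
# reset height from side view: rendered pixel of candidate heights
for z in (.03,.04,.05,.06,.07): print(z,proj("side",np.append(W(-.085,.135),z))*1.5625)
print("bowl short",ray("top",np.array([650,270])/1.5625,.087), "wide bowl", ray("top",np.array([426,133])/1.5625,.06))
im=camera("side")[165:255,235:360]
cv2.imwrite("pics/side1.png",cv2.resize(im[:,:,::-1],None,fx=6,fy=6,interpolation=cv2.INTER_CUBIC))
E
```

```text
guard G [-0.00455796 -0.11115183] [ 0.58319   -0.1476775] back face world [ 0.59384716 -0.20163512]
switch [  2.8 130.9]
disc [ 1.6 45.2]
pivot [-99.  -28.9]
knob [-118.4  -91.4]
stone [ 98.  134.1]
tongue tip [ -9.  -21.2]
reset@40 [-81.1 136.5]
reset@55 [-82.4 135.8]
rail [ 0.57391 -0.03682]
slot [0.56136796 0.06339825]
pivot [ 0.47642485 -0.07925402]
reset [0.4728038 0.0865799]
0.03 [405.27291988 295.00046268]
0.04 [405.16174721 291.29922401]
0.05 [405.04983387 287.57332634]
0.06 [404.93717243 283.82252241]
0.07 [404.82375536 280.04656164]
bowl short [ 0.51542724 -0.47939671  0.087     ] wide bowl [ 0.79137732 -0.03301512  0.06      ]
```

View pics/side1.png

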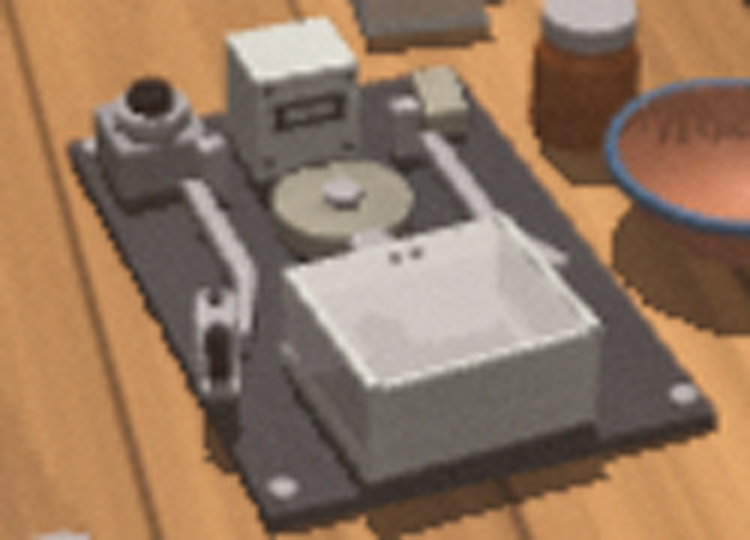

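step_arm:
  commands: [80,0.46,-0.64,0,0,0,-0.3436,80,0.46,-0.64,0,0,0,-0.3436,80,0.46,-0.64,0,0,0,-0.3436,80,0.46,-0.64,0,0,0,-0.3436,80,0.46,-0.64,0,0,0,-0.3436,80,0.46,-0.64,0,0,0,-0.3436,80,0.46,-0.64,0,0,0,-0.3436,80,0.46,-0.64,0,0,0,-0.3436,80,0.46,-0.64,0,0,0,-0.3436,80,0.46,-0.64,0,0,0,-0.3436]

```text
clock: 1.45
position: [0.4996, 0.2002, 0.2312]
ee_rot: [0.661, 0.75, -0.0, -0.0]
ft_force: [-0.6, 0.4, -0.2]
grip_width: 0.932
grasp_force: 0.0
```

```bash
sed -i 's/^yaw=.*/yaw=0.1245; O=np.array([.5764,-.0365])/' h.py
cat >> h.py <<'E'
def st():
    o=get_obs();q=o['ee_rot'];p=o['position']
    print("t",round(o['clock'],2),"p",np.round(p,4),"G",np.round(G(p)*1e3,1),"yaw err",round(2*np.arctan2(q[1],q[0])-np.pi/2-yaw,4),"zw",np.round(q[2:],4),"F",np.round(o['ft_force'],1),"w",round(o['grip_width'],3))
    return p
def to(x,y,z):
    p=get_obs()['position']; w=np.append(W(x/1e3,y/1e3),z); print("target",(x,y,z),"frac",np.round((w-p)/.6,4))
E
python3 -c "
from h import *
st(); to(-3,-225,.2);to(-3,-225,.025);print(np.round(rot(yaw)@[0,1],3),get_obs()['joint_pos'])"
```

```text
t 1.45 p [0.4996 0.2002 0.2312] G [-46.8 244.4] yaw err 0.0008 zw [-0.0001 -0.0002] F [-0.6  0.4 -0.2] w 0.932
target (-3, -225, 0.2) frac [ 0.1695 -0.7673 -0.0519]
target (-3, -225, 0.025) frac [ 0.1695 -0.7673 -0.3436]
[-0.124  0.992] [-0.77946596  0.13689502  0.34624768  1.7095046  -0.04841826  1.30383837
 -0.29808002]
```

step_arm:
  commands: [80,0.17,-0.767,0,0,0,0,80,0.17,-0.767,0,0,0,0,80,0.17,-0.767,0,0,0,0,80,0.17,-0.767,0,0,0,0,80,0.17,-0.767,0,0,0,0,80,0.17,-0.767,0,0,0,0,80,0.17,-0.767,0,0,0,0,80,0.17,-0.767,0,0,0,0,80,0.17,-0.767,-0.1,0,0,0,80,0.17,-0.767,-0.15,0,0,0]

```text
clock: 2.7
position: [0.6016, -0.2586, 0.1379]
ee_rot: [0.661, 0.75, -0.0, -0.002]
ft_force: [0.2, -0.2, 0.4]
grip_width: 0.934
grasp_force: 0.0
```

```bash
python3 -c "
from h import *
st(); to(-3,-225,.025);to(-3,-180,.025)"
```

```text
t 2.7 p [ 0.6016 -0.2586  0.1379] G [  -2.5 -223.5] yaw err 0.0017 zw [-0.0003 -0.0018] F [ 0.2 -0.2  0.4] w 0.934
target (-3, -225, 0.025) frac [-0.0005 -0.0025 -0.1882]
target (-3, -180, 0.025) frac [-0.0098  0.0719 -0.1882]
```

step_arm:
  commands: [80,0,0,-0.07,0,0,0,80,0,0,-0.14,0,0,0,80,0,0,-0.193,0,0,0,80,0,0,-0.193,0,0,0,80,0,0.02,-0.193,0,0,0,80,-0.005,0.04,-0.193,0,0,0,80,-0.0075,0.06,-0.193,0,0,0,80,-0.0087,0.07,-0.193,0,0,0,80,-0.01,0.08,-0.193,0,0,0,80,-0.0112,0.09,-0.193,0,0,0]

```text
clock: 3.95
position: [0.5953, -0.2078, 0.0259]
ee_rot: [0.662, 0.749, -0.0, 0.001]
ft_force: [0.2, -4.8, 3.3]
grip_width: 0.937
grasp_force: 2.2
```

```bash
python3 -c "
from h import *
st(); to(-2,-90,.025);im=camera('top')[105:205,205:340]
cv2.imwrite('pics/crop1.png',cv2.resize(im[:,:,::-1],None,fx=5.9,fy=5.9,interpolation=cv2.INTER_CUBIC))"
```

```text
t 3.95 p [ 0.5953 -0.2078  0.0259] G [  -2.5 -172.3] yaw err -0.0009 zw [-0.0004  0.0007] F [ 0.2 -4.8  3.3] w 0.937
target (-2, -90, 0.025) frac [-0.0162  0.1363 -0.0016]
```

View pics/crop1.png

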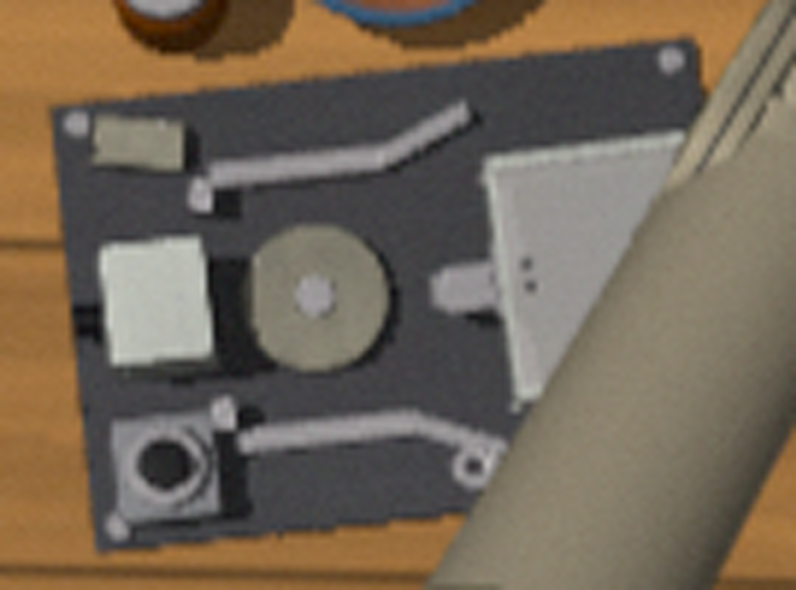

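The guard has already squared up to the fingers: its front edge runs (487,160) to (518,400). The tongue tip is near (433,290). Pushing on.

step_arm:
  commands: [80,-0.0017,0.0135,0,0,0,0,80,-0.0034,0.027,0,0,0,0,80,-0.005,0.0405,0,0,0,0,80,-0.0068,0.054,0,0,0,0,80,-0.0085,0.0675,0,0,0,0,80,-0.01,0.081,0,0,0,0,80,-0.012,0.0945,0,0,0,0,80,-0.0135,0.108,0,0,0,0,80,-0.015,0.1215,0,0,0,0,80,-0.017,0.135,0,0,0,0]

```text
clock: 5.25
position: [0.5864, -0.1262, 0.0265]
ee_rot: [0.662, 0.749, 0.001, 0.002]
ft_force: [3.5, -7.3, 5.8]
grip_width: 0.939
grasp_force: 3.9
```

```bash
python3 -c "
from h import *
st(); to(-1,-45,.025);im=camera('top')[105:205,205:340]
cv2.imwrite('pics/crop2.png',cv2.resize(im[:,:,::-1],None,fx=5.9,fy=5.9,interpolation=cv2.INTER_CUBIC))"
```

```text
t 5.25 p [ 0.5864 -0.1262  0.0265] G [ -1.2 -90.2] yaw err -0.0007 zw [0.0006 0.0016] F [ 3.5 -7.3  5.8] w 0.939
target (-1, -45, 0.025) frac [-0.009   0.0749 -0.0025]
```

View pics/crop2.png

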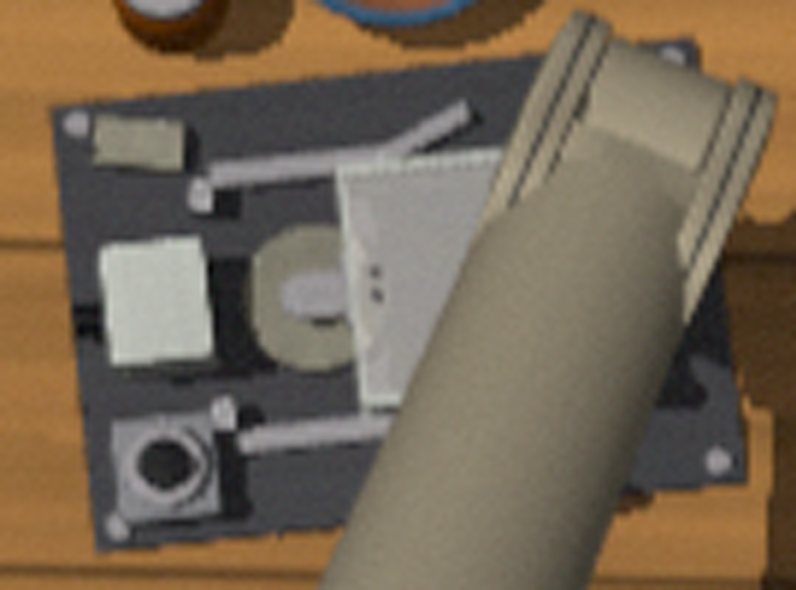

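The guard is straight and in the channel, with its front edge at (340,165)–(365,405) and the tongue at (285,295), over the disc. Forces are low, so I continue.

step_arm:
  commands: [80,-0.0011,0.009,0,0,0,0,80,-0.0022,0.018,0,0,0,0,80,-0.0034,0.027,0,0,0,0,80,-0.0045,0.036,0,0,0,0,80,-0.0056,0.045,0,0,0,0,80,-0.0068,0.054,0,0,0,0,80,-0.0078,0.063,0,0,0,0,80,-0.009,0.072,0,0,0,0,80,-0.01,0.081,0,0,0,0,80,-0.0112,0.09,0,0,0,0]

```text
clock: 6.55
position: [0.5796, -0.0719, 0.0262]
ee_rot: [0.662, 0.75, 0.001, 0.001]
ft_force: [4.8, -6.9, 3.3]
grip_width: 0.937
grasp_force: 3.7
```

```bash
python3 -c "
from h import *
st(); to(-1,-26,.025)"
```

```text
t 6.55 p [ 0.5796 -0.0719  0.0262] G [ -1.3 -35.5] yaw err -0.0002 zw [0.0006 0.0013] F [ 4.8 -6.9  3.3] w 0.937
target (-1, -26, 0.025) frac [-0.0015  0.0158 -0.002 ]
```

Next: about 11 mm more, in small steps.

step_arm:
  commands: [80,-0.0003,0.002,0,0,0,0,80,-0.0005,0.004,0,0,0,0,80,-0.0008,0.006,0,0,0,0,80,-0.001,0.008,0,0,0,0,80,-0.0012,0.01,0,0,0,0,80,-0.0015,0.012,0,0,0,0,80,-0.0018,0.014,0,0,0,0,80,-0.002,0.016,0,0,0,0,80,-0.0023,0.018,0,0,0,0,80,-0.0023,0.018,0,0,0,0]

```text
clock: 7.8
position: [0.5782, -0.061, 0.0262]
ee_rot: [0.662, 0.75, 0.001, 0.001]
ft_force: [4.4, -5.8, 2.9]
grip_width: 0.936
grasp_force: 3.2
```

```bash
python3 -c "
from h import *
st()"
```

```text
t 7.8 p [ 0.5782 -0.061   0.0262] G [ -1.3 -24.6] yaw err 0.0001 zw [0.0006 0.0012] F [ 4.4 -5.8  2.9] w 0.936
```

step_arm:
  commands: [80,-0.0001,0.001,0,0,0,0,80,-0.0002,0.002,0,0,0,0,80,-0.0004,0.003,0,0,0,0,80,-0.0005,0.004,0,0,0,0,80,-0.0006,0.005,0,0,0,0,80,-0.0007,0.006,0,0,0,0,80,-0.0008,0.0065,0,0,0,0,80,-0.0008,0.007,0,0,0,0,80,-0.0008,0.007,0,0,0,0,80,-0.0008,0.007,0,0,0,0]

```text
clock: 9.05
position: [0.578, -0.0592, 0.0264]
ee_rot: [0.662, 0.749, -0.0, 0.002]
ft_force: [6.6, -13.3, 2.2]
grip_width: 0.935
grasp_force: 7.0
```

```bash
python3 -c "
from h import *
st();im=camera('top')[105:205,205:340]
cv2.imwrite('pics/crop3.png',cv2.resize(im[:,:,::-1],None,fx=5.9,fy=5.9,interpolation=cv2.INTER_CUBIC))"
```

```text
t 9.05 p [ 0.578  -0.0592  0.0264] G [ -1.3 -22.7] yaw err -0.0008 zw [-0.0001  0.0024] F [  6.6 -13.3   2.2] w 0.935
```

View pics/crop3.png

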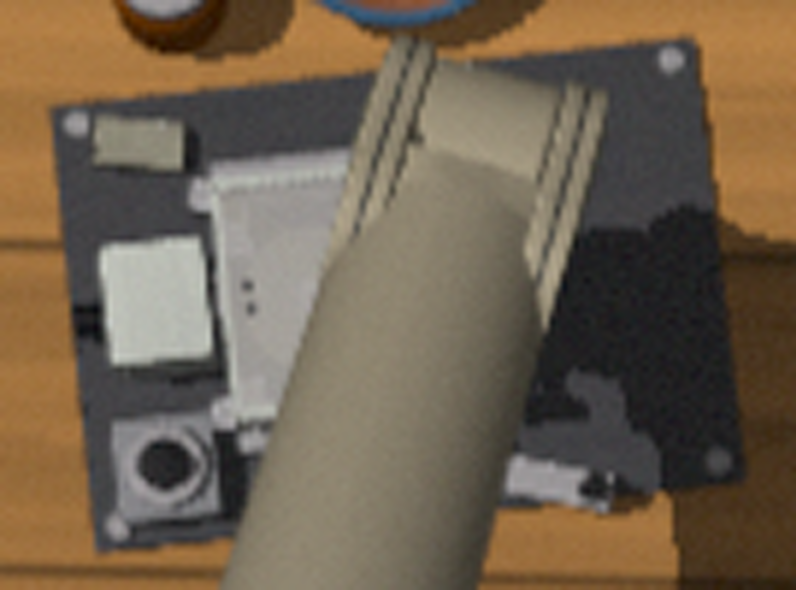

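The guard's front edge sits against both end stops, at (205,195) and (228,410), and the force rose when it reached them: it is home. I back off, close the fingers and go round to the latch knob at (600,485).

step_arm:
  commands: [80,0.004,-0.033,0,0,0,0,80,0.0083,-0.066,0,0,0,0,40,0.0083,-0.066,0.09,0,0,0,0,0.0083,-0.066,0.17,0,0,0,0,-0.09,-0.1,0.17,0,0,0,0,-0.18,-0.12,0.17,0,0,0,0,-0.2584,-0.1323,0.17,0,0,0,0,-0.2584,-0.1323,0.17,0,0,0,0,-0.2584,-0.1323,0.1,0,0,0,0,-0.2584,-0.1323,0.1,0,0,0]

```text
clock: 10.35
position: [0.4199, -0.1361, 0.0839]
ee_rot: [0.662, 0.75, -0.002, -0.002]
ft_force: [-1.2, 0.0, -0.1]
grip_width: -0.003
grasp_force: 0.0
```

```bash
cat > w.py <<'E'
from h import *
p=st()
for x,y in [(-165,-80),(-150,-83),(-140,-86),(-122,-95),(-95,-98),(-69,-90),(-49,-72),(-41,-61),(-38,-52)]:
    print((x,y),np.round((W(x/1e3,y/1e3)-p[:2])/.6,4))
print("z46",(0.046-p[2])/.6)
E
python3 w.py
python3 - <<'E'
from h import *
im=camera('top');c=im[105:205,205:340]
cv2.imwrite('pics/crop4.png',cv2.resize(c[:,:,::-1],None,fx=5.9,fy=5.9,interpolation=cv2.INTER_CUBIC))
E
```

```text
t 10.35 p [ 0.4199 -0.1361  0.0839] G [-167.6  -79.4] yaw err -0.0004 zw [-0.0018 -0.0018] F [-1.2  0.  -0.1] w -0.003
(-165, -80) [ 0.0045 -0.0004]
(-150, -83) [ 0.0299 -0.0022]
(-140, -86) [ 0.0471 -0.0051]
(-122, -95) [ 0.0787 -0.0163]
(-95, -98) [ 0.124  -0.0157]
(-69, -90) [0.1653 0.0029]
(-49, -72) [0.1946 0.0369]
(-41, -61) [0.2056 0.0567]
(-38, -52) [0.2087 0.0722]
z46 -0.06308498400955961
```

View pics/crop4.png

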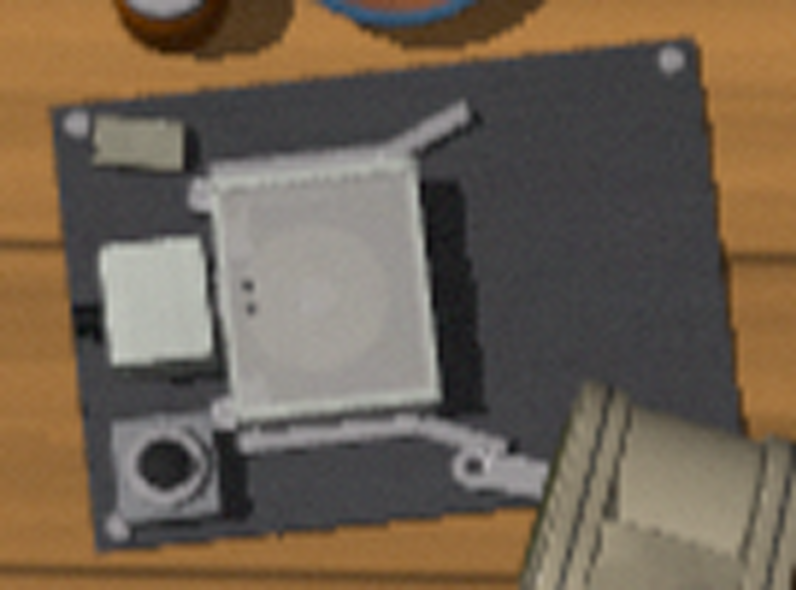

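The guard stayed home and square, (210,170)–(440,400), with the disc seen through its top. The latch arm is clear on the near side. Lower the fingers and start the arc.

step_arm:
  commands: [0,0,0,-0.04,0,0,0,0,0,0,-0.063,0,0,0,0,0.015,-0.001,-0.063,0,0,0,0,0.03,-0.003,-0.063,0,0,0,0,0.047,-0.006,-0.063,0,0,0,0,0.063,-0.012,-0.063,0,0,0,0,0.079,-0.016,-0.063,0,0,0,0,0.095,-0.0165,-0.063,0,0,0,0,0.11,-0.0165,-0.063,0,0,0,0,0.124,-0.0157,-0.063,0,0,0]

```text
clock: 11.65
position: [0.4966, -0.1456, 0.0477]
ee_rot: [0.662, 0.75, -0.0, 0.0]
ft_force: [-1.4, 0.6, -0.1]
grip_width: 0.004
grasp_force: 0.3
```

```bash
python3 w.py
```

```text
t 11.65 p [ 0.4966 -0.1456  0.0477] G [-92.7 -98.3] yaw err 0.0001 zw [-0.      0.0001] F [-1.4  0.6 -0.1] w 0.004
(-165, -80) [-0.1233  0.0153]
(-150, -83) [-0.0979  0.0135]
(-140, -86) [-0.0807  0.0106]
(-122, -95) [-0.0491 -0.0006]
(-95, -98) [-0.0038  0.    ]
(-69, -90) [0.0375 0.0186]
(-49, -72) [0.0669 0.0525]
(-41, -61) [0.0778 0.0724]
(-38, -52) [0.0809 0.0879]
z46 -0.0028451724445172424
```

step_arm:
  commands: [0,0.018,0.009,0,0,0,0,0,0.0365,0.0186,0,0,0,0,0,0.052,0.035,0,0,0,0,0,0.065,0.0525,0,0,0,0,0,0.071,0.063,0,0,0,0,0,0.076,0.0724,0,0,0,0,0,0.078,0.08,0,0,0,0,0,0.079,0.086,0,0,0,0,0,0.079,0.0879,0,0,0,0,0,0.079,0.0879,0,0,0,0]

```text
clock: 12.9
position: [0.5434, -0.0927, 0.0478]
ee_rot: [0.662, 0.75, 0.0, 0.0]
ft_force: [-0.2, -0.3, -0.8]
grip_width: -0.001
grasp_force: 0.0
```

```bash
python3 w.py|head -1
```

```text
t 12.9 p [ 0.5434 -0.0927  0.0478] G [-39.7 -51.7] yaw err 0.0 zw [0.0002 0.    ] F [-0.2 -0.3 -0.8] w -0.001
```

step_arm:
  commands: [0,-0.0002,0.0015,0,0,0,0,0,-0.0004,0.003,0,0,0,0,0,-0.0005,0.0045,0,0,0,0,0,-0.0007,0.006,0,0,0,0,0,-0.0009,0.0075,0,0,0,0,0,-0.001,0.009,0,0,0,0,0,-0.001,0.009,0,0,0,0,0,-0.001,0.009,0,0,0,0,0,-0.001,0.009,0,0,0,0,0,-0.001,0.009,0,0,0,0]

```text
clock: 14.15
position: [0.5427, -0.0874, 0.0477]
ee_rot: [0.662, 0.75, 0.0, -0.0]
ft_force: [0.2, -0.2, -0.2]
grip_width: 0.001
grasp_force: 0.0
```

```bash
python3 w.py|head -1
```

```text
t 14.15 p [ 0.5427 -0.0874  0.0477] G [-39.7 -46.3] yaw err 0.0 zw [ 0.     -0.0001] F [ 0.2 -0.2 -0.2] w 0.001
```

step_arm:
  commands: [0,-0.0001,0.001,0,0,0,0,0,-0.0002,0.002,0,0,0,0,0,-0.0004,0.003,0,0,0,0,0,-0.0005,0.004,0,0,0,0,0,-0.0006,0.005,0,0,0,0,0,-0.0006,0.005,0,0,0,0,0,-0.0006,0.005,0,0,0,0,0,-0.0006,0.005,0,0,0,0,0,-0.0006,0.005,0,0,0,0,0,-0.0006,0.005,0,0,0,0]

```text
clock: 15.4
position: [0.5426, -0.0856, 0.0478]
ee_rot: [0.662, 0.749, -0.0, 0.001]
ft_force: [1.5, -5.0, -2.0]
grip_width: 0.001
grasp_force: 2.9
```

```bash
python3 w.py|head -1
python3 - <<'E'
from h import *
im=camera('side')[165:255,235:360]
cv2.imwrite('pics/side2.png',cv2.resize(im[:,:,::-1],None,fx=6,fy=6,interpolation=cv2.INTER_CUBIC))
E
```

```text
t 15.4 p [ 0.5426 -0.0856  0.0478] G [-39.6 -44.5] yaw err -0.0009 zw [-0.0002  0.0008] F [ 1.5 -5.  -2. ] w 0.001
```

View pics/side2.png

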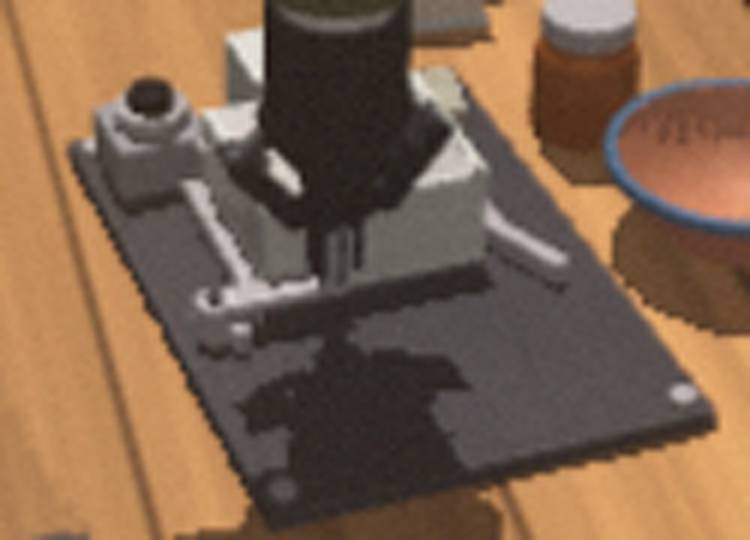

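The latch arm lies across behind the guard, from the pivot at (210,300) to the finger at (340,280), at its stop (5 N). Now I retreat, rise and go over the reset button.

step_arm:
  commands: [0,0.003,-0.025,0,0,0,0,0,0.006,-0.05,0,0,0,0,0,0.006,-0.05,0.09,0,0,0,0,0.006,-0.05,0.17,0,0,0,0,-0.03,0.05,0.17,0,0,0,0,-0.07,0.15,0.17,0,0,0,0,-0.112,0.25,0.17,0,0,0,0,-0.112,0.2875,0.17,0,0,0,0,-0.112,0.2875,0.12,0,0,0,0,-0.112,0.2875,0.08,0,0,0]

```text
clock: 16.7
position: [0.4753, 0.0878, 0.0951]
ee_rot: [0.662, 0.75, 0.0, -0.0]
ft_force: [0.2, 0.4, -0.7]
grip_width: 0.003
grasp_force: 0.0
```

```bash
python3 -c "
from h import *
st();to(-85,135,.075);im=camera('side')[165:255,235:360]
cv2.imwrite('pics/side3.png',cv2.resize(im[:,:,::-1],None,fx=6,fy=6,interpolation=cv2.INTER_CUBIC))"
```

```text
t 16.7 p [0.4753 0.0878 0.0951] G [-84.9 135.9] yaw err 0.0003 zw [ 0.0002 -0.0001] F [ 0.2  0.4 -0.7] w 0.003
target (-85, 135, 0.075) frac [-0.     -0.0015 -0.0335]
```

View pics/side3.png

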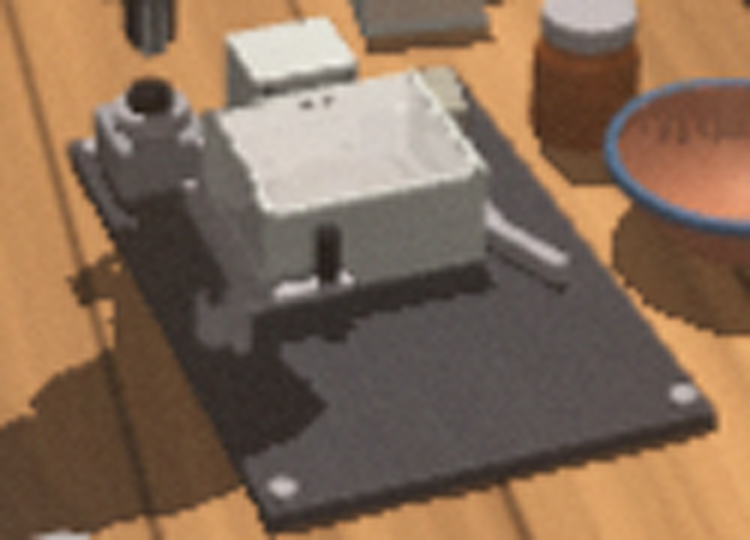

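The latch lies across (knob at (325,250)), the guard is home, and the fingertip at (150,48) stands over the button at (150,95). Pressing slowly.

step_arm:
  commands: [0,0,-0.0015,-0.036,0,0,0,0,0,-0.0015,-0.036,0,0,0,0,0,-0.0015,-0.039,0,0,0,0,0,-0.0015,-0.042,0,0,0,0,0,-0.0015,-0.045,0,0,0,0,0,-0.0015,-0.048,0,0,0,0,0,-0.0015,-0.051,0,0,0,0,0,-0.0015,-0.054,0,0,0,0,0,-0.0015,-0.054,0,0,0,0,0,-0.0015,-0.054,0,0,0]

```text
clock: 18.0
position: [0.4754, 0.0873, 0.0635]
ee_rot: [0.662, 0.75, 0.0, 0.0]
ft_force: [0.0, 0.6, 3.6]
grip_width: -0.004
grasp_force: 2.0
```

```bash
python3 w.py|head -1
```

```text
t 18.0 p [0.4754 0.0873 0.0635] G [-84.8 135.4] yaw err 0.0 zw [0.0002 0.0001] F [0.  0.6 3.6] w -0.004
```

Contact; 3.6 N and partly down. Pressing 5 mm more.

step_arm:
  commands: [0,0,0,-0.0015,0,0,0,0,0,0,-0.003,0,0,0,0,0,0,-0.0045,0,0,0,0,0,0,-0.006,0,0,0,0,0,0,-0.0075,0,0,0,0,0,0,-0.0085,0,0,0,0,0,0,-0.0085,0,0,0,0,0,0,-0.0085,0,0,0,0,0,0,-0.0085,0,0,0,0,0,0,-0.0085,0,0,0]

```text
clock: 19.25
position: [0.4758, 0.0874, 0.0612]
ee_rot: [0.662, 0.75, 0.001, -0.001]
ft_force: [-19.8, -3.9, 51.7]
grip_width: -0.001
grasp_force: 25.8
```

```bash
python3 w.py|head -1
```

```text
t 19.25 p [0.4758 0.0874 0.0612] G [-84.4 135.4] yaw err -0.0004 zw [ 0.0008 -0.0007] F [-19.8  -3.9  51.7] w -0.001
```

The button is on its hard stop, so it is fully down. Lifting off.

step_arm:
  commands: [0,0,0,0.01,0,0,0,0,0,0,0.03,0,0,0,0,0,0,0.08,0,0,0,0,0,0,0.15,0,0,0,0,0,0,0.2,0,0,0,0,0,0,0.2,0,0,0,0,0,0,0.2,0,0,0,0,0,0,0.2,0,0,0,0,0,0,0.2,0,0,0,0,0,0,0.2,0,0,0]

```text
clock: 20.5
position: [0.4751, 0.0871, 0.1779]
ee_rot: [0.662, 0.75, -0.0, -0.0]
ft_force: [-0.1, -0.2, 0.1]
grip_width: 0.0
grasp_force: 0.0
```

```bash
python3 -c "
from h import *
st();im=camera('side')[165:255,235:360]
cv2.imwrite('pics/side4.png',cv2.resize(im[:,:,::-1],None,fx=6,fy=6,interpolation=cv2.INTER_CUBIC))"
```

```text
t 20.5 p [0.4751 0.0871 0.1779] G [-85.2 135.2] yaw err -0.0 zw [-0.0003 -0.0001] F [-0.1 -0.2  0.1] w 0.0
```

View pics/side4.png

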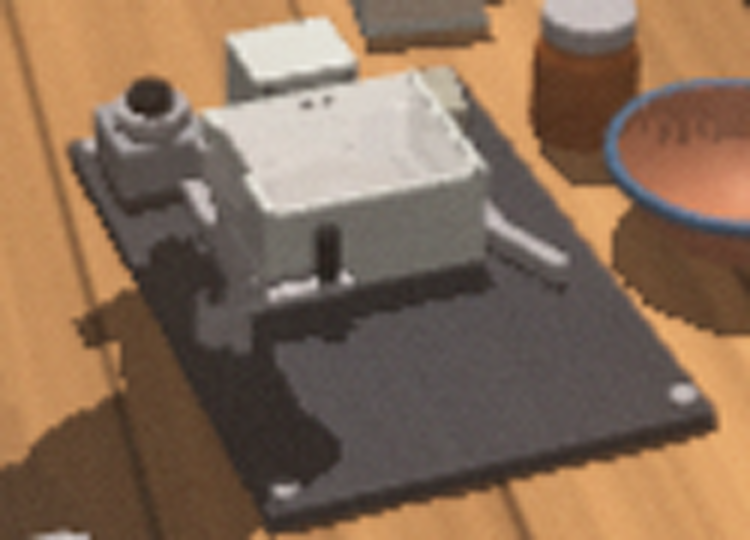

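The guard is home, the latch is across (knob at (325,250)), the button is up again at (150,95), and the arm is clear. Handing in.

```bash
python3 -c "
from workcell import *
print(hand_in())"
```

```text
the job is handed in; nothing more can be done
None
```

I slid the guard home, swung the latch fully across, pressed the reset to its stop and let it come back up, and handed in at about 20.5 s; the hand-in returned no verdict. The fingers read about 52 N on the button's stop, over the 40 N limit if that counts finger contact as well as the arm and gripper body.

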